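# Close the balance's draught shield and tare it

## Robot

A 6-joint arm with a two-finger parallel gripper is mounted at the origin on the work surface. World frame = base frame: x ahead of the robot, y to its left, z up, the work surface at z = 0. Lengths are in m, angles in rad, forces in N, time in s.
With the tool pointing down it reaches from about 0.325 to 0.775 m from the base axis. Payload 5.5 kg.
Tool frame: the origin (TCP) lies between the finger pads; the fingertips stand 8 mm ahead of it and the grasp point (between the pads) lies 11 mm behind it; z points along the fingers, y is the direction in which the jaws open and shut (so a half turn about z gives the same grasp; the last joint's range is limited). The gripper opens to 85 mm and grips with 20 to 120 N. Pads are 22 mm wide; open, the fingers measure 114 mm over their backs; the gripper's body (76 mm by 85 mm) begins 54 mm behind the grasp point. The pads swing forward as they close: fully open they stand 13 mm farther back than shut.
Start: joints at [1.155, 0.091, 1.231, -0, 1.82, -0.057], TCP at [0.211, 0.562, 0.239] pointing down, gripper open.
Joint ranges: [-2.87, 2.87], [-0.86, 2.18], [0.17, 2.46], [-1.51, 4.65], [0.06, 2.69], [-2.65, 2.65]. Speed limits (rad/s): [2.57, 2.57, 3.01, 3.14, 3.14, 3.14].

## Interface

Orientations are given as a unit quaternion [x, y, z, w].
In Python, from plant import bot, viewer, ticket gives the robot as it stands.
- The arm moves only by the shell command python3 -m handwheel 'ROWS' [FORCE]. ROWS is JSON, a list of rows, each a list of 3 entries, a list of its own where there are three numbers: the shift along the tool's x, y, z as a fraction of full scale, then the turn, a rotation vector about the tool's x, y, z as a fraction of full scale, then the finger opening in mm, from 0 to 85.4. In form: [[[dx, dy, dz], [ax, ay, az], hand], ...]. A call has 1 to 12 rows; each row shifts and turns the commanded pose from where the row before left it, along the tool's axes as they then stand; what a row does not reach is not made up. Full scale, the value 1, is 20 mm for a shift and 0.08 rad for a turn. A row lasts 1/10 s, in which the tool goes at most 50 mm and 8.59 degrees, less where a joint would pass 70% of its speed; a pose out of reach is approached as far as the arm can. A call with a number of a shift or a turn outside -1 to 1 is refused whole. A call with a gripper value outside its range is refused whole. The fingers move at their own pace and stop on an object; FORCE is the grip in N (left out, the last holds). Time passes only in rows, so rows that do not move let the fingers close. It gives the time, the measured TCP pose, the force and the opening at its end, in the units of the state.
- bot.read_state(): the state, without advancing time (a new reading comes with each control period).
- viewer.get_image(name): name is "scene" or "side" or "wrist"; returns the picture (480x640x3 uint8, red, green, blue); there is no depth.
- viewer.camera_info(name): a dict with "vertical_fov" (degrees; the focal length in pixels is half the picture's height over the tangent of half this angle, whatever the lens; pixels are square), "cx", "cy" (the principal point, pixels), "distortion" ([k1, k2, p1, p2, k3] as OpenCV has them; the pictures are not rectified), "eye" and "orientation" of the camera in the world. Camera axes: x right, y down, z forward; pixel columns grow to the right and rows downward; lengths in m; the calibration is good to about 2 mm. A picture is of the moment at which its call begins: read the wrist's pose just before it. camera_info takes no time and is no camera call; for the wrist camera it gives the pose at the moment of the call.
- ticket.finish_job(): hands the job in, once; it reports no verdict.
The state is a dict: "clock": time; "qpos": joint angles; "qvel": joint speeds; "joint_torque": joint torques, N m; "position": TCP position; "orientation": TCP orientation; "contact_force": force on the tool from outside, world axes, zero at the start; "torque": the same for the moment, N m; "opening": finger opening in m.
Only numpy, scipy, OpenCV 4.12 (cv2) and the standard library are available. Lean on these libraries where they do the work, as an engineer would, in place of code of your own. Each camera call takes 0.05 s, during which the arm holds its last target. There are 200 camera calls.

## Task

The laboratory balance has been left with its draught shield open. With the fingertips, gently push the top glass door and the left side glass door fully shut by their tabs, without pinching the tabs, then press the long tare bar on the front panel down and let it come up again. Leave the small round power key, the cup on the pan and the things standing around the balance alone.

Things in the scene. Friction and masses are not known exactly. Their poses are not given: they have to be found in the camera images.
- balance: fixed white balance 350 mm deep (its x -180 to 170 mm), 200 wide. x points from its low front panel (x -180 to -60, top 60 mm) away from the robot to the glass chamber (x -60 to 100, top with doors 225 mm) and the tower (x 100 to 170, 219 mm high); y to its left, z up; yaw within 0.25 rad. Origin at bench level, midway across. Steel pan at x 20, y 0, top 74 mm
- top_door (a joint): glass door on top of the chamber, slides level along the balance's x: 0 = fully shut, grows as it slides to the rear (+x), up to 0.100 m; starts 0.035 to 0.085 m open. About 1.5 N of rail friction; it stays where it is left and meets a firm stop at 0
- top_tab (a point): centre of the rear (+x) face of the top door's black upright tab, moves with the door; push this face towards -x to shut it. Tab 12 mm thick along x, 40 wide along y, from 14 mm below this point (the door's glass, which runs on behind the tab) to 13 mm above it. Shut, this point is at x -39, y 0, z 238 mm in the balance's frame
- side_door (a joint): glass door on the chamber's left (+y) side, slides level along the balance's x: 0 = fully shut, grows as it slides to the rear (+x), up to 0.100 m; starts 0.035 to 0.085 m open. About 1.5 N of rail friction; it stays where it is left and meets a firm stop at 0
- side_tab (a point): centre of the rear (+x) face of the side door's black tab, moves with the door; push this face towards -x to shut it. Tab 12 mm thick along x, 40 high (20 above and below), stands out 32 mm along y: from the glass 16 mm inside this point to 16 mm outside it. Behind the tab is free space beside flat glass. Shut, this point is at x -39, y 121, z 190 mm in the balance's frame
- tare_key (a joint): travel of the tare bar: 0 = up, 0.005 m = fully down; it counts as pressed beyond 0.003 m and springs back up (1.8 N starts it, 4.8 N holds it fully down)
- tare_top (a point): centre of the top of the grey tare bar, the long key at the right (-y) of the front panel: 24 mm along x, 60 along y, 7 mm proud of the panel; at x -145, y -50, z 67 mm in the balance's frame. The chamber's front pane rises 85 mm behind it (+x): keep the gripper's wide side across the balance here
- power_key (a joint): travel of the small round power key: 0 = up, 0.005 m = fully down; not to be pressed
- power_top (a point): centre of the top of the grey round power key, 18 mm across, 7 mm proud of the panel, at the left (+y) of the front panel, 115 mm to the left of the tare bar's centre; not to be pressed
- cup: small white ceramic cup, 44 mm across, 35 mm high, standing loose on the pan inside the chamber; origin at the centre of its underside, z up
- bottle: closed amber glass bottle, 72 mm across, 150 mm high, standing loose on the bench to the left of the balance; origin at the centre of its underside
- rack: round brown vial block, 104 mm across, 45 mm high, loose on the bench to the right of the balance; origin at the centre of its underside
- spatula: steel weighing spatula, 180 mm long, 14 mm wide, 4 mm thick, lying loose on the bench left of the balance's front; origin at its middle on the underside, x along it

How it is judged:
By the outcome, as a careful person would: the job done as asked, in the order asked, and still so for the second after the job is handed in, with the robot touching nothing.
It also fails if it takes over 51 s, if anything falls off the work surface, if the arm or the gripper's body presses on something with over 40 N, if the wrist force passes 120 N, or if a joint passes its speed limit or range.

## Working session

There is one attempt and no reset: what is moved stays moved. The work goes in short steps, Python scripts to look and compute and a shell command to move; the robot and the scene stay as the last step left them, time stands still between calls to the robot, and variables do not carry over. Pictures are saved under pics/ and viewed, about 8 in all and at most 12, crops included, and the job is handed in when it is done.

```bash
ls; mkdir -p pics; python3 - <<'E'
from plant import bot, viewer
import cv2
for n in ("scene","side"):
    print(n, viewer.camera_info(n))
    cv2.imwrite(f"pics/{n}0.png", viewer.get_image(n)[:,:,::-1])
s=bot.read_state(); print(s)
E
```

```text
pics
scene {'vertical_fov': 47.67589470289348, 'cx': 319.93972979739425, 'cy': 248.4612763215783, 'distortion': array([-0.11763938,  0.        ,  0.        ,  0.        ,  0.        ]), 'eye': array([ 0.92654819, -0.83438998,  1.20472216]), 'orientation': array([ 0.90512301,  0.23398761, -0.08079   , -0.34565173])}
side {'vertical_fov': 44.16300856418669, 'cx': 319.1250164734057, 'cy': 234.20107982553603, 'distortion': array([-0.16283583,  0.        ,  0.        ,  0.        ,  0.        ]), 'eye': array([ 0.01988918, -0.24486657,  1.64697089]), 'orientation': array([ 0.82766169, -0.53456531,  0.09172825, -0.14422894])}
{'clock': 0.1, 'qpos': array([ 1.15532597e+00,  9.18300128e-02,  1.23176685e+00,  4.85888139e-05,
        1.81977515e+00, -5.66909027e-02]), 'qvel': array([ 1.18247802e-03, -5.33507521e-04, -1.74615987e-03,  1.42404348e-03,
       -5.59956317e-04,  3.31852418e-05]), 'joint_torque': array([ 1.69448915e-03, -4.60219145e+01, -4.19217110e+01, -1.66071095e-04,
        1.07270243e-02,  1.16667192e-05]), 'position': array([0.2105695 , 0.56159536, 0.23823532]), 'orientation': array([ 1.78423185e-01,  9.83953441e-01, -8.59494186e-04, -2.30988045e-04]), 'contact_force': array([-0.71220974,  0.4392365 ,  0.85066768]), 'torque': array([-0.05619515, -0.02865883,  0.01305633]), 'opening': 0.08543678886041214}
```

View pics/scene0.png

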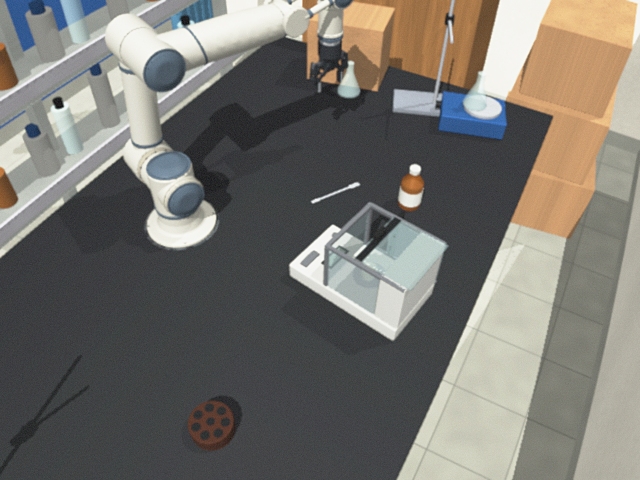

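View pics/side0.png

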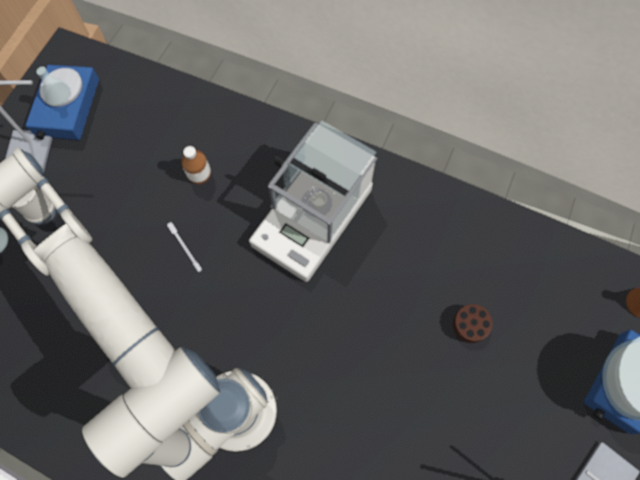

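```bash
python3 - <<'E'
import cv2
a=cv2.imread("pics/scene0.png")[195:345,280:460]; cv2.imwrite("pics/c1.png",cv2.resize(a,None,fx=4,fy=4,interpolation=cv2.INTER_CUBIC))
a=cv2.imread("pics/side0.png")[115:285,240:390]; cv2.imwrite("pics/c2.png",cv2.resize(a,None,fx=3.5,fy=3.5,interpolation=cv2.INTER_CUBIC))
E
```

```text
(no output)
```

View pics/c1.png

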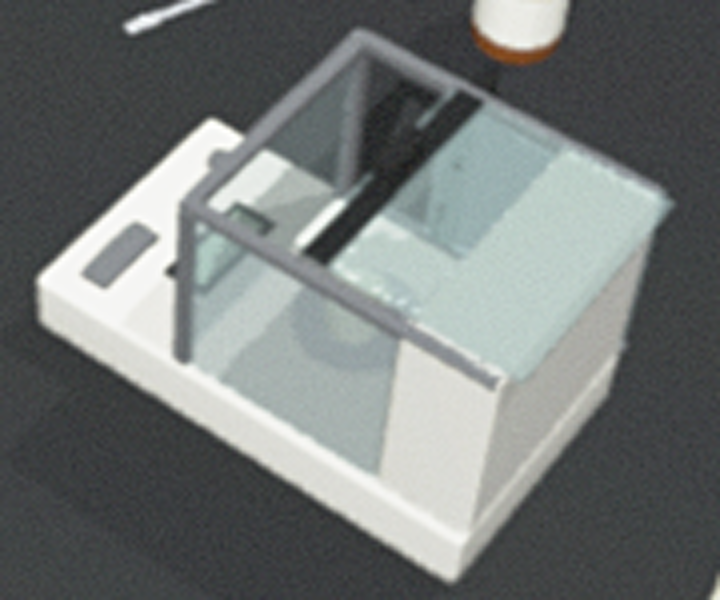

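View pics/c2.png

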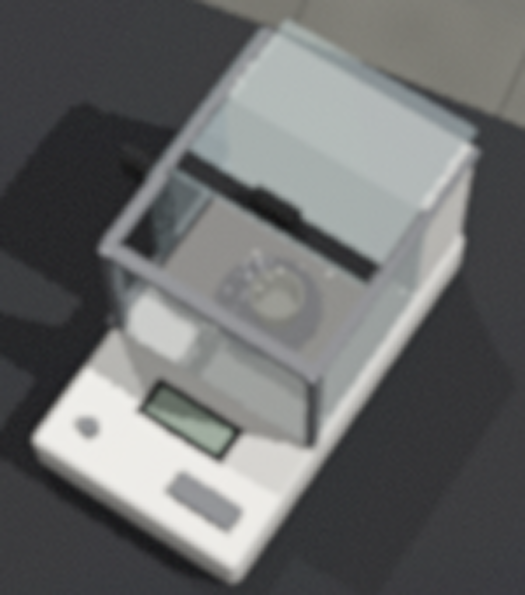

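```bash
cat > h.py <<'E'
import numpy as np, cv2
from scipy.spatial.transform import Rotation as R
from plant import bot, viewer
def K(i):
    f=240/np.tan(np.radians(i["vertical_fov"])/2); return np.array([[f,0,i["cx"]],[0,f,i["cy"]],[0,0,1]])
def ray(i,p):
    u=cv2.undistortPoints(np.array([[p]],float),K(i),i["distortion"])[0,0]
    return i["eye"],R.from_quat(i["orientation"]).apply([u[0],u[1],1])
def plane(i,p,z):
    e,d=ray(i,p); return e+d*(z-e[2])/d[2]
def tri(i,p,j,q):
    e,d=ray(i,p); g,h=ray(j,q); s=np.linalg.lstsq(np.stack([d,-h],1),g-e,rcond=None)[0]
    a,b=e+s[0]*d,g+s[1]*h; return (a+b)/2,np.linalg.norm(a-b)
def proj(i,P):
    r=R.from_quat(i["orientation"]).inv(); 
    return cv2.projectPoints(r.apply(np.atleast_2d(P)-i["eye"]),np.zeros(3),np.zeros(3),K(i),i["distortion"])[0][:,0]
E
python3 - <<'E'
from h import *
S=viewer.camera_info("scene");T=viewer.camera_info("side")
c1=lambda x,y:(280+(x-1.5)/4,195+(y-1.5)/4); c2=lambda x,y:(240+(x-1.25)/3.5,115+(y-1.25)/3.5)
np.set_printoptions(precision=4,suppress=True)
for n,a,b,z in [("tare",(120,253),(205,500),.067),("power",(220,157),(88,426),.067),("FRbot",(45,325),(233,583),0),("frameL",(360,33),(108,246),.222),("frameR",(188,203),(318,375),.222)]:
    print(n,plane(S,c1(*a),z),plane(T,c2(*b),z),tri(S,c1(*a),T,c2(*b)))
print("RRbot",plane(S,c1(452,582),0))
for n,b in [("tab top rear mid",(281,188)),("bar L rear",(190,152)),("bar R",(378,268))]: print(n,plane(T,c2(*b),.225),plane(T,c2(*b),.251))
print("sidetab",plane(T,c2(132,160),.19))
E
```

```text
tare [0.4499 0.0154 0.067 ] [0.4463 0.016  0.067 ] (array([0.4479, 0.0174, 0.0633]), np.float64(0.0017961320493931265))
power [0.4679 0.1297 0.067 ] [0.4642 0.1291 0.067 ] (array([0.466 , 0.1309, 0.0639]), np.float64(0.0027890079273988214))
FRbot [ 0.4085 -0.0193  0.    ] [ 0.409  -0.0241  0.    ] (array([ 0.4092, -0.0233,  0.0036]), np.float64(0.0033308155272709994))
frameL [0.5588 0.1424 0.222 ] [0.5563 0.1422 0.222 ] (array([0.5577, 0.1433, 0.2201]), np.float64(0.0017242733200894056))
frameR [ 0.5312 -0.0452  0.222 ] [ 0.5261 -0.0447  0.222 ] (array([ 0.5287, -0.043 ,  0.2175]), np.float64(0.0028694855413659284))
RRbot [ 0.7476 -0.074   0.    ]
tab top rear mid [0.6527 0.0423 0.225 ] [0.6412 0.0371 0.251 ]
bar L rear [0.6521 0.1186 0.225 ] [0.6405 0.112  0.251 ]
bar R [ 0.622  -0.0513  0.225 ] [ 0.611  -0.0549  0.251 ]
sidetab [0.6427 0.1662 0.19  ]
```

```bash
python3 -m handwheel '[[[0,0,-1],[0,0,-0.85],0],[[0,0,-1],[0,0,-0.85],0],[[0,0,-1],[0,0,-0.84],0],[[0,0,-1],[0,0,0],0],[[0,0,-1],[0,0,0],0]]' 20
python3 -m handwheel '[[[-0.99,-0.83,0],[0,0,0],0],[[-0.99,-0.83,0],[0,0,0],0],[[-0.99,-0.83,0],[0,0,0],0],[[-0.99,-0.83,0],[0,0,0],0],[[-0.99,-0.83,0],[0,0,0],0],[[-0.99,-0.83,0],[0,0,0],0],[[-0.99,-0.83,0],[0,0,0],0],[[-0.99,-0.83,0],[0,0,0],0],[[-0.99,-0.83,0],[0,0,0],0],[[-0.99,-0.83,0],[0,0,0],0],[[-0.99,-0.83,0],[0,0,0],0],[[-0.99,-0.83,0],[0,0,0],0]]'
python3 -m handwheel '[[[-0.99,-0.83,0],[0,0,0],0],[[-0.99,-0.83,0],[0,0,0],0],[[-0.99,-0.83,0],[0,0,0],0],[[-0.99,-0.83,0],[0,0,0],0],[[-0.99,-0.83,0],[0,0,0],0],[[-0.99,-0.83,0],[0,0,0],0],[[-0.99,-0.83,0],[0,0,0],0],[[-0.99,-0.83,0],[0,0,0],0],[[-0.99,-0.83,0],[0,0,0],0],[[-0.99,-0.83,0],[0,0,0],0],[[-0.99,-0.83,0],[0,0,0],0],[[-0.99,-0.83,0],[0,0,0],0]]'
python3 - <<'E'
from h import *
print(bot.read_state()); print(viewer.camera_info("wrist"))
cv2.imwrite("pics/w1.png",viewer.get_image("wrist")[:,:,::-1])
E
```

```text
clock: 0.6
position: [0.2106, 0.5617, 0.3395]
orientation: [0.078, 0.997, -0.001, -0.0]
contact_force: [0.7, 0.4, 0.3]
opening: 0.0124
clock: 1.8
position: [0.4151, 0.3273, 0.3388]
orientation: [0.078, 0.997, -0.0, -0.0]
contact_force: [0.2, 0.4, -0.7]
opening: 0.0001
clock: 3.0
position: [0.619, 0.0937, 0.3386]
orientation: [0.078, 0.997, -0.0, -0.001]
contact_force: [-0.6, -0.4, 0.5]
opening: 0.0004
{'clock': 3.0, 'qpos': array([ 9.58886634e-02,  2.13190209e-01,  9.18061521e-01,  3.47694894e-05,
        2.01135602e+00, -1.31927821e+00]), 'qvel': array([-0.34229547,  0.39357577, -0.44453067, -0.00250507,  0.05294233,
       -0.33853796]), 'joint_torque': array([ 1.20702166e+00, -5.18941319e+01, -3.87415802e+01, -6.39511412e-02,
       -6.68962792e-03,  4.41796035e-01]), 'position': array([0.61901429, 0.09370647, 0.33863267]), 'orientation': array([ 7.77288277e-02,  9.96974409e-01, -7.22283144e-05, -5.02628469e-04]), 'contact_force': array([-0.63825188, -0.38640687,  0.46429762]), 'torque': array([-0.04138804, -0.00600365, -0.01008691]), 'opening': 0.00037549411655583793}
{'vertical_fov': 64.15228657796916, 'cx': 325.59009190198105, 'cy': 232.66665916840125, 'distortion': array([-0.01435717,  0.        ,  0.        ,  0.        ,  0.        ]), 'eye': array([0.5406239 , 0.10616218, 0.47378021]), 'orientation': array([0.74971802, 0.64225474, 0.1034891 , 0.12133324])}
```

View pics/w1.png

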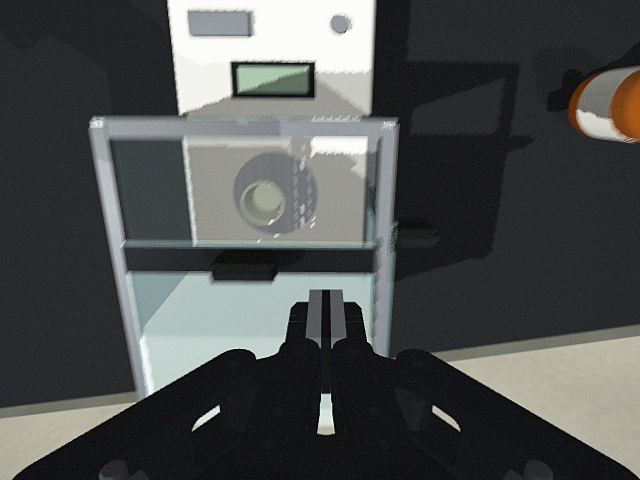

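```bash
python3 - <<'E'
from h import *
np.set_printoptions(precision=4,suppress=True)
i=dict(vertical_fov=64.15228657796916,cx=325.59,cy=232.667,distortion=np.array([-0.01435717,0,0,0,0]),eye=np.array([0.5406239,0.10616218,0.47378021]),orientation=np.array([0.74971802,0.64225474,0.1034891,0.12133324]))
t=plane(i,(221,22),.067);p=plane(i,(341,22),.067)
y=p-t; print(t,p,np.linalg.norm(y)); yaw=np.arctan2(-y[0],y[1]); 
for yaw in (yaw,-.155):
    r=R.from_euler('z',yaw); O=(t-r.apply([-.145,-.05,.067])+p-r.apply([-.145,.065,.067]))/2
    print("yaw",yaw,"O",O)
    for n,q,z in [("toptab rearL",(213,282),.251),("rearR",(275,282),.251),("side near",(397,249),.21),("side outer rear",(437,247),.21),("side outer front",(437,233),.21)]:
        print(n,r.inv().apply(plane(i,q,z)-O))
a=cv2.imread("pics/w1.png"); c=np.vstack([cv2.resize(np.clip(a[215:295,200:290].astype(float)*3,0,255).astype('uint8'),(630,280),interpolation=cv2.INTER_CUBIC),cv2.resize(np.clip(a[200:270,370:460].astype(float)*4,0,255).astype('uint8'),(630,280),interpolation=cv2.INTER_CUBIC)])
cv2.imwrite("pics/w1c.png",c)
E
```

```text
[0.4501 0.0193 0.067 ] [0.4678 0.132  0.067 ] 0.11410420582425657
yaw -0.15601302199542305 O [0.601  0.0457 0.    ]
toptab rearL [ 0.0383 -0.0218  0.251 ]
rearR [0.0382 0.018  0.251 ]
side near [0.031  0.1029 0.21  ]
side outer rear [0.0294 0.1323 0.21  ]
side outer front [0.0185 0.1313 0.21  ]
yaw -0.155 O [0.6011 0.0459 0.    ]
toptab rearL [ 0.0383 -0.022   0.251 ]
rearR [0.0382 0.0178 0.251 ]
side near [0.0311 0.1027 0.21  ]
side outer rear [0.0295 0.1321 0.21  ]
side outer front [0.0187 0.1311 0.21  ]
```

View pics/w1c.png

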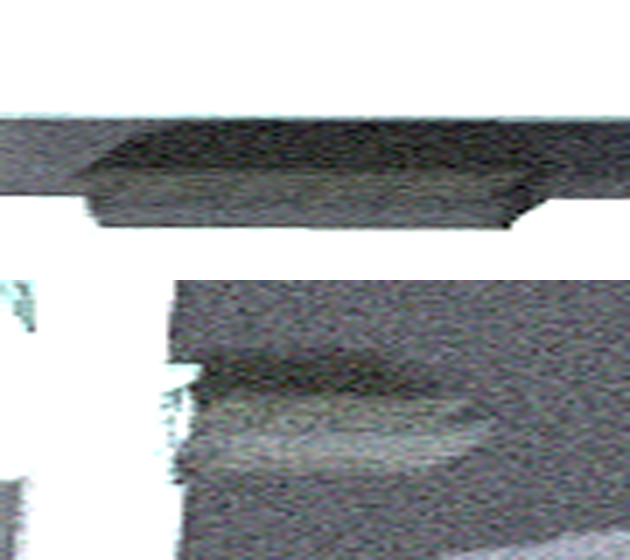

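```bash
python3 -m handwheel '[[[-0.92,-0.88,0],[0,0,0],0],[[-0.92,-0.88,0],[0,0,0],0],[[-0.92,-0.88,0],[0,0,0],0],[[0,0,1],[0,0,0],0],[[0,0,1],[0,0,0],0],[[0,0,1],[0,0,0],0],[[0,0,0.5],[0,0,0],0],[[0,0,0],[0,0,0],0]]'
python3 - <<'E'
from h import *
i=dict(vertical_fov=64.15228657796916,cx=325.59,cy=232.667,distortion=np.array([-0.01435717,0,0,0,0]),eye=np.array([0.5406239,0.10616218,0.47378021]),orientation=np.array([0.74971802,0.64225474,0.1034891,0.12133324]))
T=np.array([.619,.0937,.3386]);r=R.from_euler('z',-.155)
for z in (.008,.021):
  for x in (-.011,.011): print(z,x,proj(i,T+r.apply([x,0,-z])))
E
```

```text
clock: 3.85
position: [0.6641, 0.0339, 0.2668]
orientation: [0.078, 0.997, -0.0, -0.002]
contact_force: [-0.4, -0.1, -0.2]
opening: -0.0004
0.008 -0.011 [[325.17640502 280.82381353]]
0.008 0.011 [[325.15354302 327.37566315]]
0.021 -0.011 [[325.22631875 268.09587143]]
0.021 0.011 [[325.20301814 311.91900517]]
```

```bash
python3 -m handwheel '[[[0,0,0.67],[0,0,0],0],[[0,0,0.67],[0,0,0],0],[[0,0,0],[0,0,0],0]]'
python3 -m handwheel '[[[0.3,0,0],[0,0,0],0],[[0.3,0,0],[0,0,0],0],[[0.3,0,0],[0,0,0],0],[[0.2,0,0],[0,0,0],0],[[0.2,0,0],[0,0,0],0],[[0.2,0,0],[0,0,0],0],[[0.2,0,0],[0,0,0],0],[[0.2,0,0],[0,0,0],0]]'
python3 -m handwheel '[[[0.25,0,0],[0,0,0],0],[[0.25,0,0],[0,0,0],0],[[0.25,0,0],[0,0,0],0],[[0.25,0,0],[0,0,0],0],[[0.25,0,0],[0,0,0],0],[[0.25,0,0],[0,0,0],0]]'
```

```text
clock: 4.15
position: [0.6643, 0.034, 0.2405]
orientation: [0.078, 0.997, -0.0, -0.002]
contact_force: [-0.9, -1.2, -0.4]
opening: 0.0001
clock: 4.95
position: [0.627, 0.0398, 0.2426]
orientation: [0.078, 0.997, -0.0, 0.0]
contact_force: [2.1, -0.9, 1.1]
opening: -0.0003
clock: 5.55
position: [0.5972, 0.0446, 0.2424]
orientation: [0.078, 0.997, 0.0, -0.0]
contact_force: [2.0, 0.8, 0.8]
opening: 0.0001
```

```bash
python3 -m handwheel '[[[0.2,0,0],[0,0,0],0],[[0.2,0,0],[0,0,0],0],[[0.2,0,0],[0,0,0],0],[[0.2,0,0],[0,0,0],0],[[0.1,0,0],[0,0,0],0]]'
python3 -m handwheel '[[[0.1,0,0],[0,0,0],0],[[0.05,0,0],[0,0,0],0]]'
python3 -m handwheel '[[[0.1,0,0],[0,0,0],0]]'
python3 -m handwheel '[[[0.1,0,0],[0,0,0],0]]'
```

```text
clock: 6.05
position: [0.5794, 0.0472, 0.2424]
orientation: [0.078, 0.997, -0.0, -0.0]
contact_force: [2.1, 0.8, 0.0]
opening: 0.0
clock: 6.25
position: [0.5767, 0.0476, 0.2424]
orientation: [0.078, 0.997, -0.0, -0.0]
contact_force: [2.8, 1.0, 0.1]
opening: -0.0002
clock: 6.35
position: [0.5749, 0.0479, 0.2424]
orientation: [0.078, 0.997, -0.0, 0.0]
contact_force: [0.9, 1.6, 0.3]
opening: -0.0001
clock: 6.45
position: [0.5728, 0.0483, 0.2424]
orientation: [0.078, 0.997, 0.0, -0.0]
contact_force: [1.5, 1.3, -0.1]
opening: 0.0
```

```bash
for k in 1 ; do python3 -m handwheel '[[[0.1,0,0],[0,0,0],0]]'; python3 -m handwheel '[[[0.1,0,0],[0,0,0],0]]'; done
```

```text
clock: 6.55
position: [0.5708, 0.0486, 0.2424]
orientation: [0.078, 0.997, 0.0, -0.0]
contact_force: [1.3, 1.0, 0.1]
opening: 0.0001
clock: 6.65
position: [0.5701, 0.0487, 0.2425]
orientation: [0.078, 0.997, -0.0, 0.002]
contact_force: [12.7, -0.1, -2.5]
opening: -0.0
```

```bash
python3 -m handwheel '[[[-0.3,0,0],[0,0,0],0],[[-0.3,0,0],[0,0,0],0],[[0,0,-1],[0,0,0],0],[[0,0,-1],[0,0,0],0],[[0,0,-1],[0,0,0],0],[[0,0,0],[0,0,0],0]]'
python3 -m handwheel '[[[-0.6,0.9,0],[0,0,0],0],[[-0.6,0.9,0],[0,0,0],0],[[-0.6,0.9,0],[0,0,0],0],[[-0.6,0.9,0],[0,0,0],0],[[-0.6,0.9,0],[0,0,0],0],[[-0.6,0.9,0],[0,0,0],0],[[-0.6,0.9,0],[0,0,0],0],[[0,0,0],[0,0,0],0],[[0,0,0],[0,0,0],0]]'
python3 - <<'E'
from h import *
s=bot.read_state();print(R.from_euler('z',-.155).inv().apply(s["position"]-[.601,.0455,0]))
cv2.imwrite("pics/w2.png",viewer.get_image("wrist")[:,:,::-1])
E
```

```text
clock: 7.25
position: [0.5815, 0.0469, 0.3057]
orientation: [0.078, 0.997, 0.0, 0.002]
contact_force: [0.7, -0.5, 0.0]
opening: -0.0001
clock: 8.15
position: [0.6833, 0.1585, 0.3004]
orientation: [0.078, 0.997, -0.001, -0.001]
contact_force: [0.1, -0.4, 0.0]
opening: 0.0001
[0.06383129 0.12430748 0.30040035]
```

View pics/w2.png

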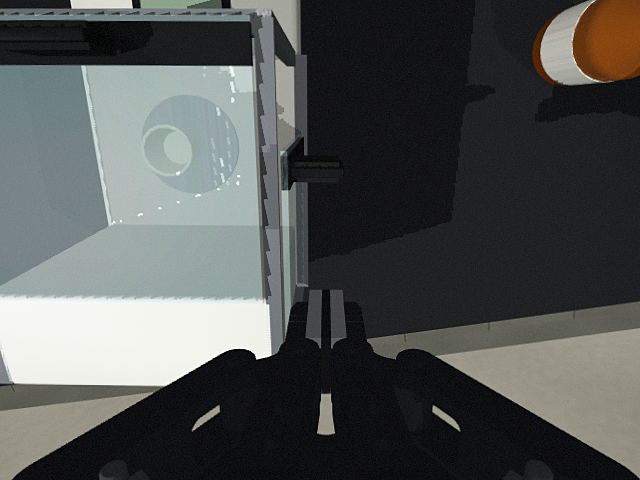

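```bash
python3 -m handwheel '[[[0,0.15,1],[0,0,0],0],[[0,0,1],[0,0,0],0],[[0,0,1],[0,0,0],0],[[0,0,0.7],[0,0,0],0],[[0,0,0.7],[0,0,0],0],[[0,0,0.7],[0,0,0],0],[[0,0,0.7],[0,0,0],0],[[0,0,0],[0,0,0],0]]'
python3 -m handwheel '[[[0.3,0,0],[0,0,0],0],[[0.3,0,0],[0,0,0],0],[[0.2,0,0],[0,0,0],0],[[0.2,0,0],[0,0,0],0],[[0.2,0,0],[0,0,0],0],[[0.2,0,0],[0,0,0],0],[[0.2,0,0],[0,0,0],0],[[0.2,0,0],[0,0,0],0]]'
python3 -m handwheel '[[[0.25,0,0],[0,0,0],0],[[0.25,0,0],[0,0,0],0],[[0.25,0,0],[0,0,0],0],[[0.25,0,0],[0,0,0],0],[[0.25,0,0],[0,0,0],0],[[0.25,0,0],[0,0,0],0]]'
```

```text
clock: 9.0
position: [0.6828, 0.1611, 0.1834]
orientation: [0.078, 0.997, -0.001, -0.002]
contact_force: [-0.1, -0.0, -0.7]
opening: -0.0002
clock: 9.8
position: [0.6482, 0.1672, 0.1868]
orientation: [0.078, 0.997, 0.0, 0.001]
contact_force: [2.0, 0.7, 0.8]
opening: -0.0001
clock: 10.4
position: [0.6181, 0.1718, 0.1865]
orientation: [0.078, 0.997, 0.0, -0.0]
contact_force: [2.1, -0.4, 1.1]
opening: 0.0
```

```bash
python3 -m handwheel '[[[0.2,0,0],[0,0,0],0],[[0.2,0,0],[0,0,0],0],[[0.2,0,0],[0,0,0],0],[[0.2,0,0],[0,0,0],0],[[0.2,0,0],[0,0,0],0],[[0.1,0,0],[0,0,0],0]]'
python3 -m handwheel '[[[0.1,0,0],[0,0,0],0]]'
python3 -m handwheel '[[[0.1,0,0],[0,0,0],0]]'
python3 -m handwheel '[[[0.1,0,0],[0,0,0],0]]'
```

```text
clock: 11.0
position: [0.5964, 0.1751, 0.1864]
orientation: [0.078, 0.997, -0.0, -0.0]
contact_force: [1.3, 2.1, 0.0]
opening: 0.0001
clock: 11.1
position: [0.5947, 0.1754, 0.1864]
orientation: [0.078, 0.997, -0.0, -0.0]
contact_force: [2.1, 0.7, -0.1]
opening: 0.0
clock: 11.2
position: [0.5928, 0.1757, 0.1864]
orientation: [0.078, 0.997, 0.0, -0.0]
contact_force: [1.3, 1.5, 0.4]
opening: -0.0003
clock: 11.3
position: [0.5912, 0.176, 0.1864]
orientation: [0.078, 0.997, -0.0, 0.0]
contact_force: [11.4, -0.4, -2.1]
opening: -0.0002
```

```bash
python3 -m handwheel '[[[-0.3,0,0],[0,0,0],0],[[-0.3,0,0],[0,0,0],0],[[0,0,-1],[0,0,0],0],[[0,0,-1],[0,0,0],0],[[0,0,-1],[0,0,0],0],[[0,0,-1],[0,0,0],0],[[0,0,-1],[0,0,0],0],[[0,0,-1],[0,0,0],0],[[0,0,0],[0,0,0],0]]'
python3 -m handwheel '[[[0.635,-0.887,0],[0,0,0],0],[[0.635,-0.887,0],[0,0,0],0],[[0.635,-0.887,0],[0,0,0],0],[[0.635,-0.887,0],[0,0,0],0],[[0.635,-0.887,0],[0,0,0],0],[[0.635,-0.887,0],[0,0,0],0],[[0.635,-0.887,0],[0,0,0],0],[[0.635,-0.887,0],[0,0,0],0],[[0.635,-0.887,0],[0,0,0],0],[[0.635,-0.887,0],[0,0,0],0],[[0,0,0],[0,0,0],0],[[0,0,0],[0,0,0],0]]'
python3 - <<'E'
from h import *
s=bot.read_state();print(R.from_euler('z',-.155).inv().apply(s["position"]-[.601,.0455,0]))
for n in ("side","scene"): cv2.imwrite(f"pics/{n}3.png",viewer.get_image(n)[:,:,::-1])
cv2.imwrite("pics/s3.png",np.hstack([cv2.resize(cv2.imread("pics/side3.png")[110:290,240:385],(400,497)),cv2.resize(cv2.imread("pics/scene3.png")[190:350,280:440],(400,497))]))
E
```

```text
clock: 12.2
position: [0.6036, 0.1741, 0.3098]
orientation: [0.078, 0.997, 0.001, 0.002]
contact_force: [-0.3, 0.4, 0.8]
opening: -0.0003
clock: 13.4
position: [0.4499, 0.0185, 0.3057]
orientation: [0.078, 0.997, 0.0, -0.0]
contact_force: [0.3, -1.0, -0.3]
opening: 0.0
[-0.14516278 -0.05003727  0.30567913]
```

View pics/s3.png

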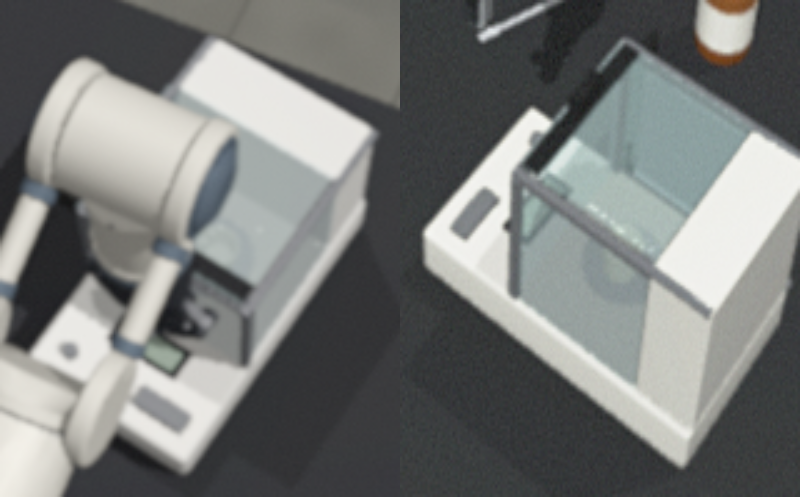

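```bash
python3 -m handwheel '[[[0,0,1],[0,0,0],0],[[0,0,1],[0,0,0],0],[[0,0,1],[0,0,0],0],[[0,0,1],[0,0,0],0],[[0,0,1],[0,0,0],0],[[0,0,1],[0,0,0],0],[[0,0,1],[0,0,0],0],[[0,0,1],[0,0,0],0],[[0,0,1],[0,0,0],0],[[0,0,1],[0,0,0],0],[[0,0,0.7],[0,0,0],0],[[0,0,0],[0,0,0],0]]'
python3 -m handwheel '[[[0,0,0.2],[0,0,0],0],[[0,0,0.2],[0,0,0],0],[[0,0,0.1],[0,0,0],0],[[0,0,0],[0,0,0],0]]'
```

```text
clock: 14.7
position: [0.4486, 0.019, 0.0897]
orientation: [0.077, 0.997, -0.0, -0.002]
contact_force: [1.1, -0.5, 1.1]
opening: -0.0002
clock: 15.1
position: [0.4499, 0.0186, 0.0827]
orientation: [0.078, 0.997, 0.0, 0.0]
contact_force: [-0.0, 0.3, 0.5]
opening: -0.0003
```

```bash
python3 - <<'E'
from h import *
cv2.imwrite("pics/w4.png",viewer.get_image("wrist")[:,:,::-1])
E
```

```text
(no output)
```

View pics/w4.png

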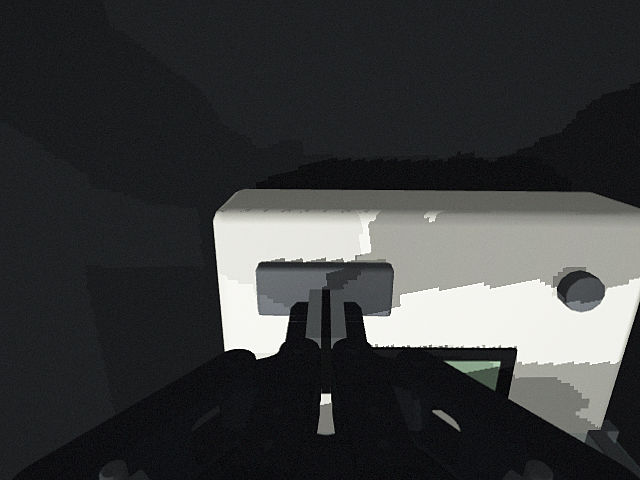

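The wrist view shows the fingers (tip at about 326,290) centred over the tare bar (257-393, 263-317). The power key at (581,290) is well clear. Now I press.

```bash
python3 -m handwheel '[[[0,0,0.15],[0,0,0],0],[[0,0,0.15],[0,0,0],0],[[0,0,0],[0,0,0],0]]'
python3 -m handwheel '[[[0,0,0.1],[0,0,0],0],[[0,0,0],[0,0,0],0]]'
python3 -m handwheel '[[[0,0,0.1],[0,0,0],0],[[0,0,0],[0,0,0],0]]'
```

```text
clock: 15.45
position: [0.4495, 0.0186, 0.0759]
orientation: [0.078, 0.997, -0.0, -0.0]
contact_force: [-0.1, -0.2, 0.5]
opening: -0.0
clock: 15.65
position: [0.4499, 0.0186, 0.0745]
orientation: [0.078, 0.997, -0.0, 0.0]
contact_force: [-1.8, -0.7, 1.7]
opening: -0.0005
clock: 15.85
position: [0.4499, 0.0186, 0.0726]
orientation: [0.078, 0.997, -0.0, 0.0]
contact_force: [-1.3, 0.5, 2.8]
opening: 0.0
```

```bash
python3 -m handwheel '[[[0,0,0.1],[0,0,0],0],[[0,0,0],[0,0,0],0]]'
python3 -m handwheel '[[[0,0,0.05],[0,0,0],0],[[0,0,0],[0,0,0],0]]'
```

```text
clock: 16.05
position: [0.4499, 0.0186, 0.0706]
orientation: [0.078, 0.997, -0.0, 0.0]
contact_force: [-1.2, 0.2, 4.2]
opening: -0.0001
clock: 16.25
position: [0.45, 0.0186, 0.07]
orientation: [0.078, 0.997, -0.0, 0.0]
contact_force: [-2.0, -0.2, 5.7]
opening: -0.0
```

```bash
python3 -m handwheel '[[[0,0,0.05],[0,0,0],0],[[0,0,0],[0,0,0],0]]'
python3 -m handwheel '[[[0,0,-0.2],[0,0,0],0],[[0,0,-0.3],[0,0,0],0],[[0,0,-0.8],[0,0,0],0],[[0,0,-1],[0,0,0],0],[[0,0,-1],[0,0,0],0],[[0,0,-1],[0,0,0],0],[[0,0,-1],[0,0,0],0],[[0,0,-1],[0,0,0],0],[[0,0,-1],[0,0,0],0],[[0,0,-1],[0,0,0],0],[[0,0,-1],[0,0,0],0],[[0,0,-1],[0,0,0],0]]'
python3 -m handwheel '[[[0.8,0,-1],[0,0,0],0],[[0.8,0,-1],[0,0,0],0],[[0.8,0,-1],[0,0,0],0],[[0,0,-1],[0,0,0],0],[[0,0,0],[0,0,0],0],[[0,0,0],[0,0,0],0]]'
python3 - <<'E'
from h import *
for n in ("wrist","side","scene"): cv2.imwrite(f"pics/{n}5.png",viewer.get_image(n)[:,:,::-1])
r=R.from_euler('z',-.155);O=np.array([.601,.0455,0])
# predicted shut outlines: top tab top rim, side tab top rim
L=[]
for n in ("wrist","side","scene"):
    i=viewer.camera_info(n); im=cv2.resize(cv2.imread(f"pics/{n}5.png"),None,fx=4,fy=4,interpolation=cv2.INTER_CUBIC)
    pts={"top":[(-.039,-.02,.251),(-.039,.02,.251)],"side":[(-.039,.105,.21),(-.039,.137,.21)]}
    for v in pts.values():
        q=proj(i,O+r.apply(v))*4; cv2.line(im,*[tuple(int(a) for a in b) for b in q],(0,0,255),1)
    c=(proj(i,O+r.apply([-.06,.03,.2]))[0]*4).astype(int); print(n,c)
    x,y=np.clip(c-[200,280],0,None); t=im[y:y+560,x:x+400]
    if n=="wrist": cv2.imwrite("pics/wz.png",cv2.resize(im,(640,480),interpolation=cv2.INTER_AREA))
    else: L.append(cv2.resize(np.clip(t*1.6,0,255).astype('uint8'),(400,560)))
cv2.imwrite("pics/fin.png",np.hstack(L))
E
```

```text
clock: 16.45
position: [0.45, 0.0186, 0.0699]
orientation: [0.078, 0.997, -0.0, 0.0]
contact_force: [-4.6, 1.2, 10.7]
opening: 0.0003
clock: 17.65
position: [0.4496, 0.0186, 0.2747]
orientation: [0.078, 0.997, 0.0, -0.001]
contact_force: [0.3, -0.5, 0.1]
opening: 0.0001
clock: 18.25
position: [0.4026, 0.026, 0.3538]
orientation: [0.078, 0.997, -0.0, -0.0]
contact_force: [0.1, -1.0, 0.2]
opening: -0.0
wrist [1661 1432]
side [1156  798]
scene [1420  883]
```

View pics/wz.png

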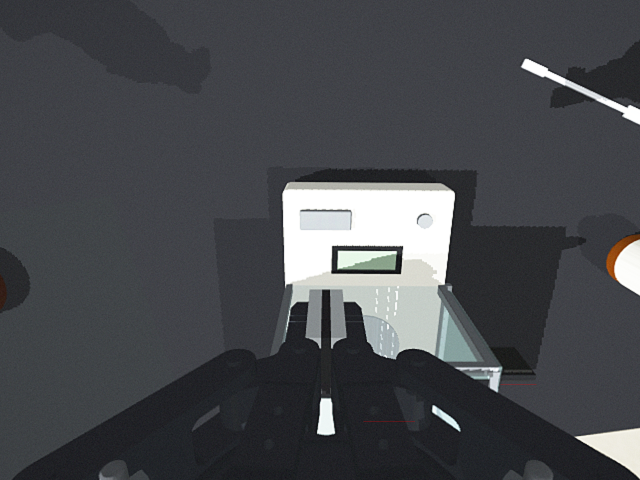

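View pics/fin.png

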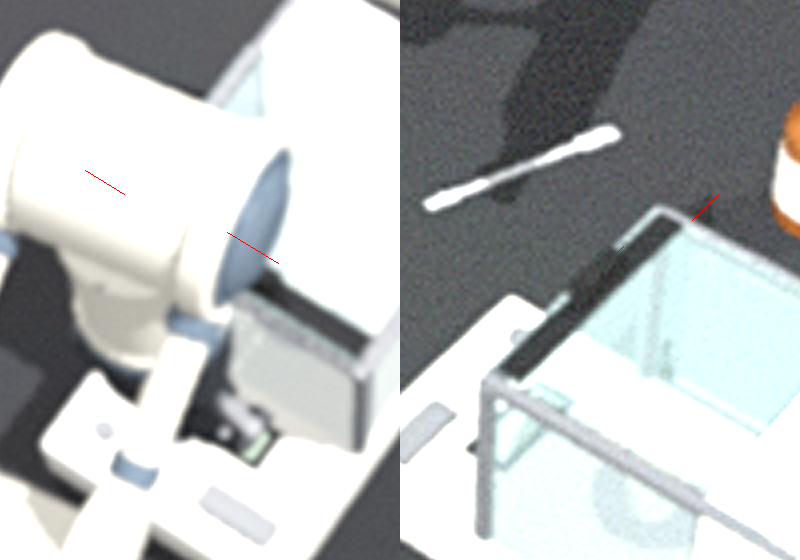

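```bash
python3 -c "
from plant import bot,ticket
print(bot.read_state()['clock'],bot.read_state()['contact_force']); print(ticket.finish_job())"
```

```text
18.4 [-0.40991709 -0.31622772  0.08605289]
the job is handed in; nothing more can be done
None
```

With closed fingertips I pushed the top door shut, then the side door, then pressed the tare bar and let it come up. I handed the job in at 18.4 s with the arm clear of everything.

- **Doors:** Each one slid at about 2 N, then met a firm stop (12.7 N on the top door, 11.4 N on the side door). Both stops came within about 2 mm of where my measurements put the shut position.
- **Tare bar:** It went down about 5 mm, held at 5.7 N and then 10.7 N at the bottom. The last wrist view shows it apparently up again; I did not measure its height.
- **Final pictures:** The top door looks shut in the scene view. In the wrist view the side tab sits about 10 pixels to the front of my predicted shut edge. I put that down to errors in my measured position of the balance, because the firm stop says it is shut. The arm hid both tabs in the side view, so that view confirms nothing.
- **Left alone:** I never touched the power key. The bottle and spatula look in place. The pan showed the cup unmoved partway through, but I did not measure its position, or the rack's, at the end.

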